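Index the bench magnifier to the cork

TASK

The swivel magnifier on the bench is locked by a spring index pin. Pull the pin's knob up, swing the magnifier round until its lens is over the cork, and let the pin drop fully home into the hole there. Leave the things lying round it where they are, and let go of the knob.

Things in the scene. Friction and masses are not known exactly. Their poses are not given: they have to be found in the camera images.
- base: Fixed fan-shaped grey foot plate, reaching 140 mm from the pivot towards the robot, with a raised arc (top at 24 mm) of five steel-ringed holes. Origin on the bench on the pivot axis, z up. Holes lie 110 mm from the axis at -50, -25, 0, 25, 50 deg from the base's -x, anticlockwise from above. One small thing lies 210 mm out in line with each of the four outer holes (within about 6 mm).
- magnifier (a joint): Turn of the magnifier's arm about the upright pivot, rad, anticlockwise from above positive; 0 = arm along the base's -x, pin in the middle hole (the start). Stops at +-54 deg. With the pin drawn it turns easily (under 1 N at the knob) and stays where it is left; with the pin in a hole it is locked.
- pin (a joint): Height of the spring index pin, m: 0 = fully home in a hole, 0.022 = drawn to its stop. It clears the holes when drawn 16 mm or more. Its spring pushes it down with 4 N at the bottom and 7 N at the top, so it drops by itself when let go; the round-nosed 10 mm pin finds the flared hole if let go within about 6 mm of its centre.
- knob (a point): Point on the axis of the black ribbed pull knob on top of the pin, 70 mm above the bench when the pin is home. The knob is an upright cylinder 24 mm across, from 55 to 84 mm above the bench (rising with the pin), 110 mm from the pivot. Under it is the 23 mm wide pin housing (top 48 mm) on the 22 mm wide arm bar (top 44 mm).
- lens (a point): Centre of the round magnifier lens at the arm's free end: black rim 82 mm across, 12 mm thick, 62 to 74 mm above the bench, 210 mm from the pivot, in line with pivot and knob.
- cork: Brown tapered cork standing upright, 27 mm across, 24 mm high: the thing to be looked at. Origin at the centre of its underside.
- slide_card: Bystander: flat wood-edged card with green and white top, 34x44x7 mm. Origin at the centre of its underside.
- lens_cap: Bystander: round black lens cap, 35 mm across, 12 mm high. Origin at the centre of its underside.
- unit_tray_3: Bystander: open square card tray, off-white, 45x45 mm, 36 mm high. Origin at the centre of its underside.

How it is judged:
By the outcome, as a careful person would: the job done as asked, in the order asked, and still so for the second after the job is handed in, with the robot touching nothing.
It also fails if it takes over 29 s, if anything falls off the work surface, if the arm or the gripper's body presses on something with over 40 N, if the wrist force passes 120 N, or if a joint passes its speed limit or range.

ROBOT

A 6-joint arm with a two-finger parallel gripper is mounted at the origin on a cart in front of the work surface, level with it; the furniture and walls round the work are solid. World frame = base frame: x ahead of the robot, y to its left, z up, the work surface at z = 0. Lengths are in m, angles in degrees, forces in N, time in s.
With the tool pointing down it reaches from about 0.4 to 0.825 m from the base axis. Payload 7 kg.
Tool frame: the origin (TCP) lies midway between the tips of the shut fingers; the grasp point (between the pads) lies r.grip_depth behind it (r.grip_depth is the distance from the TCP to the grasp point, in m); z points along the fingers, y is the line along which they close (so a half turn about z gives the same grasp; the last joint's range is limited). The gripper opens to 88 mm and grips with 3 to 60 N. Pads are 19 mm wide; open, the fingers measure 130 mm over their backs; the gripper's body (78 mm by 193 mm) begins 47 mm behind the grasp point.
Start: joints at [90.82, 20.546, 0.682, 0, -70.136, -16.507], TCP at [0.183, 0.65, 0.227] pointing down, gripper open.
Joint ranges: [-176.03, 176.03], [-82.01, 121.73], [-58.28, 71.71], [-173.87, 95.51], [-174.79, -0.11], [-173.66, 173.66]. Speed limits (degrees/s): [136.94, 136.94, 172.46, 180, 180, 180].

INTERFACE

Orientations are given as [roll, pitch, yaw] about the fixed x, y, z axes, in that order (R = Rz(yaw) Ry(pitch) Rx(roll)).
In Python, from plant import r, ticket, capture gives the robot as it stands (r), with the cameras as plain functions and the job (ticket).
- The arm moves only by the tool drive_effector, called as name([rows], argument=value, ...), one row to a line, values as JSON. Schema: {"type":"object","properties":{"segments":{"type":"string"},"aperture":{"type":"number"},"clamp_n":{"type":"number"},"only":{"type":"string"},"quiet":{"type":"boolean"},"lines":{"type":"string"}},"required":["segments"],"additionalProperties":false}. segments is a string of 1 to 12 rows, parted by semicolons, with the numbers parted by commas; each row has 6 numbers: dx, dy, dz in parts of the range, where 1.0 means 800 mm, then a rotation vector rx, ry, rz in fractions of the full range, 1 being 90 degrees; each row is the pose to reach, as a shift and turn from the pose commanded when the call began, along the tool's axes at that moment; what a row does not reach only later rows make up. A row lasts 1/12 s, in which the tool goes at most 0.0417 m and 7.16 degrees, less where a joint would pass 70% of its speed; a pose out of reach is approached as far as the arm can. aperture is the finger opening in m, set as the call begins (left out keeps the last). The fingers move at their own pace and stop on an object; clamp_n is the grip in N (left out, the last holds). Time passes only in rows, so rows that do not move let the fingers close. The tool returns the time, the measured TCP pose, the force, the opening and the grip force at its end. only (a regular expression) keeps the lines of the reply that match it, lines (a string "A,B") keeps lines A to B, and quiet returns only ok. A shift or turn number past 1, either way, is cut back to 1. Input that does not fit is refused with a message, and nothing moves.
- r.get_state(): the state, without advancing time (a new reading comes with each control period).
- capture(name): name is "side" or "top"; returns a dict with "frame" (400x640x3 uint8, red, green, blue), "z_map" (400x640 float32, m along the optical axis (not along the pixel's ray), 0 where there is no reading), "fx", "fy", "cx", "cy" (pixels), "cam_to_world" (4x4, takes a point from camera to world coordinates). Camera axes: x right, y down, z forward; pixel columns grow to the right and rows downward; lengths in m; the calibration is good to about 2 mm. A picture is of the moment at which its call begins.
- ticket.close_job(): hands the job in; it is judged then, once.
The state is a dict: "time_s": time; "joints": joint angles; "qd": joint speeds; "joint_torque": joint torques, N m; "tcp_pos": TCP position; "eef_rot": TCP orientation; "contact_force": force on the tool from outside, world axes, zero at the start; "moment": the same for the moment, N m; "gripper_width": finger opening in m; "gripper_force": force on a finger pad.
Only numpy, scipy, OpenCV 4.12 (cv2) and the standard library are available. Lean on these libraries where they do the work, as an engineer would, in place of code of your own. Each camera call takes 0.05 s, during which the arm holds its last target. There are 200 camera calls.

## Working session

There is one attempt and no reset: what is moved stays moved. The work goes in short steps, Python scripts to look and compute and a tool call to move; the robot and the scene stay as the last step left them, time stands still between calls to the robot, and variables do not carry over. Pictures are saved under pics/ and viewed, at most 10 in all, crops included, and the job is handed in when it is done.

```bash
ls; mkdir -p pics
```

Create h.py:
```python
from plant import r, ticket, capture
import numpy as np, cv2, pickle
def snap(n,tag):
    c=capture(n); pickle.dump(c,open(f'pics/{tag}.pkl','wb')); cv2.imwrite(f'pics/{tag}.png',c['frame'][:,:,::-1]); return c
def px(c,u,v):
    z=c['z_map'][int(v),int(u)]; p=np.array([(u-c['cx'])/c['fx']*z,(v-c['cy'])/c['fy']*z,z,1]); return (np.array(c['cam_to_world'])@p)[:3]
def plane(c,u,v,h):
    T=np.array(c['cam_to_world']); d=T[:3,:3]@np.array([(u-c['cx'])/c['fx'],(v-c['cy'])/c['fy'],1]); return T[:3,3]+d*(h-T[2,3])/d[2]
```

Run:
```python
from h import *
for n in('top','side'):
    c=snap(n,n+'0'); print(np.round(c['cam_to_world'],3),c['fx'])
s=r.get_state(); print(s['tcp_pos'],s['eef_rot'],s['time_s'],r.grip_depth,s['gripper_width'])
```

```text
pics
plant.py
[[ 0.011 -0.998  0.057  0.457]
 [-1.    -0.01   0.017  0.084]
 [-0.017 -0.057 -0.998  1.005]
 [ 0.     0.     0.     1.   ]] 494.9900021292627
[[-0.909 -0.276  0.312  0.253]
 [-0.416  0.585 -0.696  0.683]
 [ 0.009 -0.763 -0.646  0.621]
 [ 0.     0.     0.     1.   ]] 382.6381327761435
[0.18242896 0.64941104 0.22569273] [ 1.79911070e+02 -1.14655294e-02 -1.56909695e+01] 0.1 0.0188 0.08750681383288257
```

View pics/top0.png

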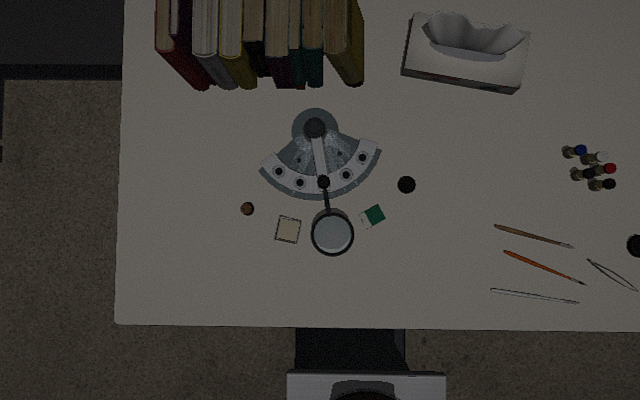

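View pics/side0.png

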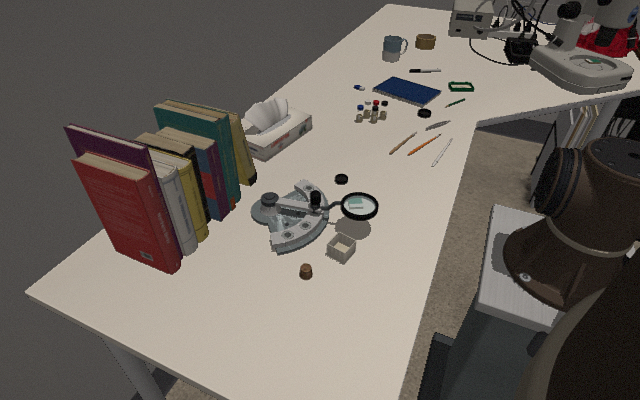

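Top view: pivot (315,127), knob (323,181), lens (332,232), cork (247,208), tray (288,230), card (372,216), cap (406,184). Now an enlarged crop and the positions.

Run:
```python
from h import *
c=pickle.load(open('pics/top0.pkl','rb'))
f=c['frame'][95:265,225:425,::-1]
cv2.imwrite('pics/crop0.png',cv2.convertScaleAbs(cv2.resize(f,None,fx=3.5,fy=3.5,interpolation=cv2.INTER_CUBIC),alpha=1.5))
for n,u,v,h in [('pivot',315,127,.06),('knob',323,181,.084),('lens',332,232,.074),('cork',247,208,.024),('tray',288,230,.036),('card',372,216,.007),('cap',406,184,.012)]:
    print(n,px(c,u,v).round(4),plane(c,u,v,h).round(4))
```

```text
pivot [0.6355 0.1042 0.0508] [0.6338 0.104  0.06  ]
knob [0.5277 0.0875 0.0847] [0.5278 0.0875 0.084 ]
lens [0.4329 0.0697 0.0741] [0.4329 0.0697 0.074 ]
cork [0.4771 0.2381 0.0238] [0.4771 0.238  0.024 ]
tray [0.4341 0.1573 0.0052] [0.4348 0.155  0.036 ]
card [ 0.464  -0.0112  0.0095] [ 0.4641 -0.0115  0.007 ]
cap [ 0.5295 -0.0802  0.0032] [ 0.5288 -0.0787  0.012 ]
```

View pics/crop0.png

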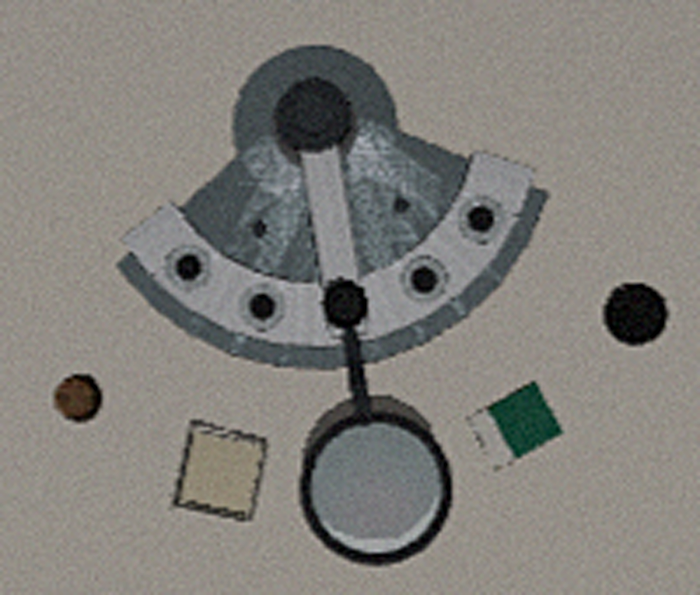

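Crop: holes at crop (190,267), (262,306), (424,279), (481,219), knob (345,303), lens (376,482), cork (78,397). The cork lies in line with the leftmost (+y) hole. Fit the base pose from these.

Add to h.py:
```python
from scipy.spatial.transform import Rotation as Ro
def rel(p,yaw):
    "shift and turn in tool axes from the measured pose to TCP p, tool down with yaw"
    s=r.get_state(); R=Ro.from_euler('xyz',s['eef_rot'],degrees=True)
    G=Ro.from_euler('xyz',[180,0,yaw],degrees=True)
    return R.inv().apply(np.array(p)-s['tcp_pos']).round(4),(R.inv()*G).as_rotvec(degrees=True).round(2)
```

Run:
```python
from h import *
from scipy.optimize import least_squares
c=pickle.load(open('pics/top0.pkl','rb'))
P=lambda u,v,h: plane(c,225+u/3.5,95+v/3.5,h)[:2]
obs=[(-50,.11,P(190,267,.024)),(-25,.11,P(262,306,.024)),(25,.11,P(424,279,.024)),(50,.11,P(481,219,.024)),(0,.11,P(345,303,.084)),(0,.21,P(376,482,.074))]
pt=lambda x,a,d: x[:2]+d*np.array([-np.cos(x[2]+np.radians(a)),-np.sin(x[2]+np.radians(a))])
f=lambda x: np.concatenate([pt(x,a,d)-q for a,d,q in obs])
s=least_squares(f,[.635,.104,.15]); x=s.x
print(x,np.degrees(x[2]),(s.fun*1e3).round(1))
k=P(78,397,.024); print('cork',k, 'bearing',np.degrees(np.arctan2(*(x[:2]-k)[::-1])-x[2]),np.linalg.norm(k-x[:2]))
for a in(0,-50): print(a,pt(x,a,.11),pt(x,a,.21))
y=np.degrees(x[2]); print(rel([*pt(x,0,.11),.13],y))
# books: highest points near x<0.76
T=np.array(c['cam_to_world']);v,u=np.mgrid[0:130,150:370];z=c['z_map'][v,u]
p=np.stack([(u-c['cx'])/c['fx']*z,(v-c['cy'])/c['fy']*z,z],-1)@T[:3,:3].T+T[:3,3]
print('books min x',p[(p[...,2]>.1)&(z>0)].min(0))
```

```text
[0.63570067 0.10493998 0.17388807] 9.963052327998778 [ 0.6  0.8  0.4 -0.2  0.2  0.1  0.8  0.   0.7 -0.5 -2.7 -0.2]
cork [0.47628712 0.23744089] bearing -49.695638099882494 0.20729006147000695
0 [0.52735952 0.08590854] [0.42886757 0.06860724]
-50 [0.55148139 0.17570094] [0.47491841 0.24002909]
(array([0.4845, 0.4491, 0.0965]), array([ 9.000e-02,  1.000e-02, -2.565e+01]))
books min x [0.71678832 0.02851801 0.10003315]
```

The rows are not in the units I measure in: shifts go in shares of 800 mm and turns go in shares of 90 degrees. I convert before sending: 0.44 m / 0.8 = 0.55, 0.407 m / 0.8 = 0.5088, -25.65 degrees / 90 = -0.285.

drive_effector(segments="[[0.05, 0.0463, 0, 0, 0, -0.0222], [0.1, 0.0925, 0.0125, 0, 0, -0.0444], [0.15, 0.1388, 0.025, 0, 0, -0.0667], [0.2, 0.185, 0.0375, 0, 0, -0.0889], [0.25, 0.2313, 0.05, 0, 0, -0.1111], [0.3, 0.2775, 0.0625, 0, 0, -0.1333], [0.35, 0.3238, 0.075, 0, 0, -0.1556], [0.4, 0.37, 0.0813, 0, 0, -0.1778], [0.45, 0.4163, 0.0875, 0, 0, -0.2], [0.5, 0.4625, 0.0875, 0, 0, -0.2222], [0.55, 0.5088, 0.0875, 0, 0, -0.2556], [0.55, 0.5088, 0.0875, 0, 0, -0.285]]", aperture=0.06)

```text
refused: segments: the value is not of type 'string' (schema: type "string"). Nothing was moved.
```

I used the wrong layout. The manual says rows parted by semicolons, with the numbers parted by commas; once more.

drive_effector(segments="0.05,0.0463,0,0,0,-0.0222;0.1,0.0925,0.0125,0,0,-0.0444;0.15,0.1388,0.025,0,0,-0.0667;0.2,0.185,0.0375,0,0,-0.0889;0.25,0.2313,0.05,0,0,-0.1111;0.3,0.2775,0.0625,0,0,-0.1333;0.35,0.3238,0.075,0,0,-0.1556;0.4,0.37,0.0813,0,0,-0.1778;0.45,0.4163,0.0875,0,0,-0.2;0.5,0.4625,0.0875,0,0,-0.2222;0.55,0.5088,0.0875,0,0,-0.2556;0.55,0.5088,0.0875,0,0,-0.285", aperture=0.06)

```text
time_s: 1.1
tcp_pos: [0.4419, 0.2259, 0.163]
eef_rot: [180.0, 0.0, 10.1]
contact_force: [0.9, 0.0, -0.3]
gripper_width: 0.0599
gripper_force: 0.0
```

```bash
python3 -c "
from h import *
print(rel([.5274,.0859,.1],9.96),rel([.5274,.0859,.056],9.96),r.get_state()['joints'])"
```

```text
(array([0.0595, 0.1528, 0.063 ]), array([0.  , 0.01, 0.17])) (array([0.0595, 0.1528, 0.107 ]), array([0.  , 0.01, 0.17])) [ 4.98002802e+01  6.75542248e+00 -2.66421779e+01 -5.89292878e-03
 -5.66085102e+01  5.03332966e+01]
```

In the tool's units: 0.153 m / 0.8 = 0.1913, 0.114 m / 0.8 = 0.1425.

drive_effector(segments="0.0188,0.0475,0.0125,0,0,0;0.0375,0.095,0.0313,0,0,0;0.0563,0.1425,0.05,0,0,0;0.075,0.1913,0.0688,0,0,0;0.075,0.1913,0.0688,0,0,0;0.075,0.1913,0.0688,0,0,0;0.075,0.1913,0.0688,0,0,0")

```text
time_s: 1.68
tcp_pos: [0.5269, 0.0869, 0.1077]
eef_rot: [180.0, 0.1, 9.9]
contact_force: [0.1, 0.2, -0.4]
gripper_width: 0.0601
gripper_force: 0.0
```

```bash
python3 -c "
from h import *
print(rel([.5274,.0859,.055],9.96)); snap('side','side1'); c=snap('top','top1')
f=cv2.imread('pics/side1.png')[130:280,220:420]; cv2.imwrite('pics/s1.png',cv2.resize(f,None,fx=3.5,fy=3.5))"
```

```text
(array([0.0004, 0.001 , 0.0527]), array([ 0.02,  0.07, -0.1 ]))
```

View pics/s1.png

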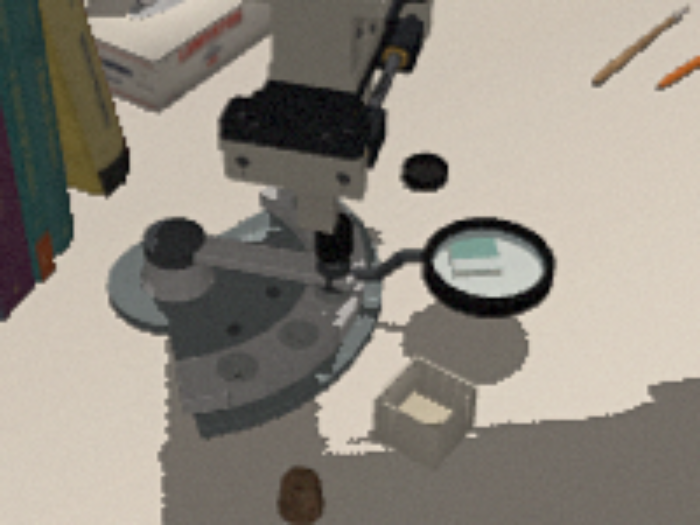

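The crop shows the gripper above the knob (crop 333,235), clear of the lens and pivot. Descend and grip.

In the tool's units: 0.052 m / 0.8 = 0.065, 0.036 m / 0.8 = 0.045.

drive_effector(segments="0,0.0013,0.0225,0,0,0;0,0.0013,0.045,0,0,0;0,0.0013,0.065,0,0,0;0,0.0013,0.065,0,0,0;0,0.0013,0.065,0,0,0")

```text
time_s: 2.2
tcp_pos: [0.5268, 0.0875, 0.0564]
eef_rot: [180.0, 0.0, 10.1]
contact_force: [-0.4, -0.7, 1.4]
gripper_width: 0.06
gripper_force: 0.0
```

drive_effector(segments="0,0,0,0,0,0;0,0,0,0,0,0;0,0,0,0,0,0;0,0,0,0,0,0;0,0,0,0,0,0;0,0,0,0,0,0", aperture=0.015, clamp_n=35)

```text
time_s: 2.7
tcp_pos: [0.5274, 0.0867, 0.0565]
eef_rot: [-180.0, -0.0, 10.0]
contact_force: [-1.0, 2.3, 1.3]
gripper_width: 0.0254
gripper_force: 0.3
```

drive_effector(segments="0,0,0,0,0,0;0,0,0,0,0,0;0,0,0,0,0,0")

```text
time_s: 2.95
tcp_pos: [0.5275, 0.0866, 0.0564]
eef_rot: [-180.0, -0.0, 10.0]
contact_force: [-0.9, 0.3, 3.3]
gripper_width: 0.0231
gripper_force: 35.0
```

drive_effector(segments="0,0,-0.0063,0,0,0;0,0,-0.0125,0,0,0;0,0,-0.0188,0,0,0;0,0,-0.0244,0,0,0;0,0,-0.0244,0,0,0;0,0,-0.0244,0,0,0")

```text
time_s: 3.45
tcp_pos: [0.5273, 0.0866, 0.0758]
eef_rot: [-180.0, -0.0, 10.0]
contact_force: [3.1, 0.5, -6.9]
gripper_width: 0.0231
gripper_force: 35.0
```

In the tool's units: -0.0843 m / 0.8 = -0.1054, -0.0778 m / 0.8 = -0.0973, 50 degrees / 90 = 0.5556.

drive_effector(segments="0.0005,-0.012,0,0,0,0.0556;0.0021,-0.0239,0,0,0,0.1111;0.0046,-0.0356,0,0,0,0.1667;0.0083,-0.047,0,0,0,0.2222;0.0129,-0.0581,0,0,0,0.2778;0.0184,-0.0688,0,0,0,0.3333;0.0249,-0.0789,0,0,0,0.3889;0.0321,-0.0884,0,0,0,0.4444;0.0403,-0.0973,0,0,0,0.5;0.0491,-0.1054,0,0,0,0.5556;0.0491,-0.1054,0,0,0,0.5556;0.0491,-0.1054,0,0,0,0.5556")

```text
time_s: 4.45
tcp_pos: [0.55, 0.1763, 0.0745]
eef_rot: [179.8, 0.1, -40.0]
contact_force: [-2.8, 2.6, -7.2]
gripper_width: 0.0232
gripper_force: 35.0
```

```bash
python3 -c "
from h import *
print(rel([.5515,.1757,.0758],-40.04)); snap('side','side2'); c=snap('top','top2')
f=cv2.imread('pics/side2.png')[130:310,220:420]; cv2.imwrite('pics/s2.png',cv2.resize(f,None,fx=3.3,fy=3.3))"
```

```text
(array([ 0.0015, -0.0005, -0.0013]), array([0.16, 0.09, 0.02]))
```

View pics/s2.png

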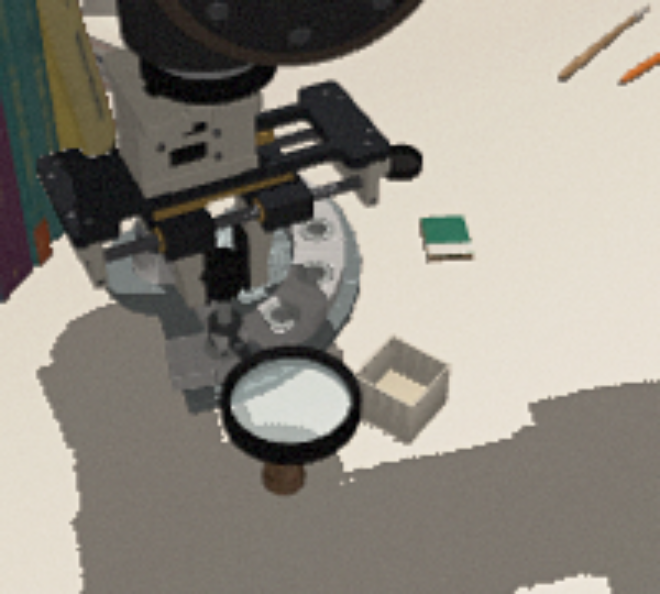

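The lens is now over the cork line and the bystanders haven't moved. Lower the pin with the hand, then let go.

In the tool's units: 0.016 m / 0.8 = 0.02, -0.0005 m / 0.8 = -0.0006.

drive_effector(segments="0,-0.0005,-0.0006,0,0,0;0,-0.0005,0.005,0,0,0;0,-0.0005,0.01,0,0,0;0,-0.0005,0.015,0,0,0;0,-0.0005,0.02,0,0,0;0,-0.0005,0.02,0,0,0;0,-0.0005,0.02,0,0,0")

```text
time_s: 5.13
tcp_pos: [0.5503, 0.1764, 0.0591]
eef_rot: [179.9, 0.1, -40.0]
contact_force: [-3.8, 5.0, -5.8]
gripper_width: 0.0226
gripper_force: 35.0
```

drive_effector(segments="0,0,0,0,0,0;0,0,0,0,0,0;0,0,0,0,0,0;0,0,0,0,0,0;0,0,0,0,0,0;0,0,0,0,0,0", aperture=0.06)

```text
time_s: 5.63
tcp_pos: [0.552, 0.1766, 0.06]
eef_rot: [-180.0, -0.0, -40.0]
contact_force: [-0.0, -0.1, -0.2]
gripper_width: 0.0568
gripper_force: 0.0
```

drive_effector(segments="0,0,-0.0188,0,0,0;0,0,-0.0438,0,0,0;0,0,-0.075,0,0,0;0,0,-0.125,0,0,0;-0.05,0,-0.15,0,0,0;-0.1,0,-0.15,0,0,0;-0.15,0,-0.15,0,0,0;-0.1875,0,-0.15,0,0,0;-0.1875,0,-0.15,0,0,0;-0.1875,0,-0.15,0,0,0")

```text
time_s: 6.47
tcp_pos: [0.436, 0.2743, 0.1803]
eef_rot: [-179.9, -0.0, -39.8]
contact_force: [-0.4, -0.5, -0.3]
gripper_width: 0.0601
gripper_force: 0.0
```

Run:
```python
from h import *
c=snap('top','top3'); snap('side','side3')
a=cv2.resize(cv2.imread('pics/top3.png')[95:265,225:425],None,fx=2,fy=2); b=cv2.resize(cv2.imread('pics/side3.png')[130:300,220:420],None,fx=2,fy=2)
cv2.imwrite('pics/f3.png',cv2.convertScaleAbs(np.hstack([a,b]),alpha=1.4))
```

```text
(no output)
```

View pics/f3.png

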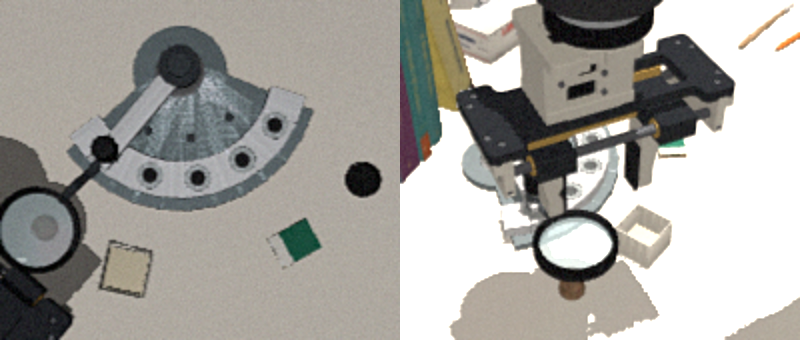

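Top half: knob at (105,149) beside the hole row's end, cork visible through the lens centre (45,228), tray, card and cap as before. Check that the knob is at home height.

Run:
```python
from h import *
c=pickle.load(open('pics/top3.pkl','rb')); 
zs=[px(c,u,v)[2] for u in range(275,281) for v in range(167,173)]
print('knob top',np.median(zs),plane(c,277.5,169.5,.084),'want .5515 .1757')
d=pickle.load(open('pics/top0.pkl','rb'))
print('before',np.median([px(d,u,v)[2] for u in range(321,327) for v in range(179,185)]))
# bearing from lens rim edges
print('lens',plane(c,225+39/2,95+229/2,.074),'want .4749 .2400'); print(r.get_state()['time_s'])
```

```text
knob top 0.0833730060074161 [0.54851674 0.17279652 0.084     ] want .5515 .1757
before 0.08352765248136079
lens [0.47324984 0.23486943 0.074     ] want .4749 .2400
6.5667
```

```bash
python3 -c "
from plant import r, ticket, capture
print(ticket.close_job())"
```

```text
the job is handed in; nothing more can be done
None
```

The job is handed in: the magnifier is swung to the -50° hole with its lens over the cork. The knob top reads 83 mm, the same as at the start, so the pin is home. The knob is released and the tray, card and cap look unmoved, at about 6.6 s on the clock.

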